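# Fasten the open draw latch of the carrying case

### The job

The black carrying case stands on its edge on the desk with one of its two draw latches still open. Fasten it: swing the loop over to the keeper, feel its crossbar down into the keeper's groove behind the lip without forcing it, let go, then press the lever down over centre until it snaps flat and stays there. Never press hard on keeper or lever, and leave the things standing nearby where they are.

Things in the scene. Friction and masses are not known exactly. Their poses are not given: they have to be found in the camera images.
- case: Black hard case, fixed, 160 (x) x 260 (y) x 130 mm high; origin centre of underside, z up. Two steel latches on its flat top, lever half at -x, keeper half at +x; the +y one (y=+85) is shut, the -y one (y=-85) is open. Black handle between them: y -42..42, 26 mm above the top. Open latch's keeper is part of it: its x can be set up to 6 mm either way; that is not measured, only seen or felt.
- latch: Base of the open latch; origin on the case top (130 mm above desk) in the latch's middle plane, axes as the case. Keeper, rigid, 24 mm wide, nominal (every x +-6 mm): flat lip top x 14..28.5, z 22; open groove x 28.5..37, floor z 10.5; guard behind x 37..51.5, top z 28. The bar drops 11 mm from lip to groove floor and is later drawn under the lip to x 28.
- bar_mid (a point): Middle of the loop's steel crossbar, 6 mm thick along y, with 11 mm balls on its ends (60 mm over all): grip across the balls, it turns freely between the pads. Side rods at y +-18. Bar 57 mm (unstretched) from the loop's pivot, which sits on the lever's line 16 mm from its hinge. Loop swings freely, starts folded back past upright to -x; let go in the groove it stays.
- latch_lever (a joint): Lever angle, rad: 0 = flat, pointing to -x; 1.8-2.1 at the start (up, leaning to +x); stop at 2.2. Hinge along y at x -22, z 20 mm in the latch frame; lever 20-24 mm wide, 56 mm long from the hinge, outer face 5 mm off the hinge line. It follows when the loop is moved. Pressing takes up to 12 N near its end; over centre at about 0.15, then the spring holds it shut.
- latch_bar (a joint): Stretch of the sprung loop, m (0 = slack, at most 0.020), 4.5 N per mm. With the loop hooked and the lever flat it reads about 0.003 to 0.015, by the keeper's setting.
- tape: Bystander: roll of clear tape lying flat, 92 mm across, 48 mm high; origin centre of underside.
- pot: Bystander: white pot with a screw cap, 43 mm across, 46 mm high; origin centre of underside.
- cup_a: Bystander: white sample cup, 45 mm across, 24 mm high; origin centre of underside.

How it is judged:
By the outcome, as a careful person would: the job done as asked, in the order asked, and still so for the second after the job is handed in, with the robot touching nothing.
It also fails if it takes over 72 s, if anything falls off the work surface, if the arm or the gripper's body presses on something with over 40 N, if the wrist force passes 120 N, or if a joint passes its speed limit or range.

### The arm

A 6-joint arm with a two-finger parallel gripper is mounted at the origin on a cart in front of the work surface, level with it; the furniture and walls round the work are solid. World frame = base frame: x ahead of the robot, y to its left, z up, the work surface at z = 0. Lengths are in m, angles in degrees, forces in N, time in s.
With the tool pointing down it reaches from about 0.4 to 0.825 m from the base axis. Payload 7 kg.
Tool frame: the origin (TCP) lies on the centre line of the jaws, within the pads' length; the fingertips stand 19 mm ahead of it and the grasp point (between the pads) is the TCP (r.tip_extent is the distance from the TCP to the fingertips, in m); z points along the fingers, y is the line along which they close (so a half turn about z gives the same grasp; the last joint's range is limited). The gripper opens to 88 mm and grips with 3 to 60 N. Pads are 19 mm wide; open, the fingers measure 130 mm over their backs; the gripper's body (78 mm by 193 mm) begins 47 mm behind the grasp point.
Start: joints at [-53.107, 20.546, 0.682, 0, -70.136, -16.507], TCP at [0.235, -0.633, 0.246] pointing down, gripper open.
Joint ranges: [-176.03, 176.03], [-82.01, 121.73], [-58.28, 71.71], [-173.87, 95.51], [-174.79, -0.11], [-173.66, 173.66]. Speed limits (degrees/s): [136.94, 136.94, 172.46, 180, 180, 180].

### API

Orientations are given as [roll, pitch, yaw] about the fixed x, y, z axes, in that order (R = Rz(yaw) Ry(pitch) Rx(roll)).
In Python, from plant import r gives the robot as it stands. The module is installed in compiled form; this text tells all that it offers.
- The arm moves only by the tool jog_arm, never from a script. Its argument "deltas" is a list that holds one entry, the list of rows, each a list of 5 numbers: the opening, from -1 (shut) to 1 (fully open), then the shift along the world's x, y, z in cm, then the turn about the world's z in rad. In form: [[[claw, dx, dy, dz, turn], ...]]. A call has 1 to 8 rows; each row shifts and turns the commanded pose from where the row before left it; what a row does not reach is not made up. A row lasts 1/8 s, in which the tool goes at most 62.5 mm and 10.7 degrees, less where a joint would pass 70% of its speed; a pose out of reach is approached as far as the arm can. A call with a gripper value outside its range is refused whole. The fingers move at their own pace and stop on an object; "force" is the grip in N (left out, the last holds). Time passes only in rows, so rows that do not move let the fingers close. It gives the time, the measured TCP pose, the force, the opening and the grip force at its end, in the units of the state.
- r.get_state(): the state, without advancing time (a new reading comes with each control period).
- r.capture(name): name is "side" or "top" or "wrist"; returns the picture (420x560x3 uint8, blue, green, red); there is no depth.
- r.camera_info(name): a dict with "fx", "fy", "cx", "cy" (pixels), "view" (4x4, takes a point from world to camera coordinates). Camera axes: x right, y up, looking along -z (the intrinsics and any distortion apply to the point x, -y, -z); pixel columns grow to the right and rows downward; lengths in m; the calibration is good to about 2 mm. The wrist camera is an equidistant fisheye: a pixel r from the principal point sees the ray r / f radians off the axis. A picture is of the moment at which its call begins: read the wrist's pose just before it. camera_info takes no time and is no camera call; for the wrist camera it gives the pose at the moment of the call.
- r.close_job(): hands the job in; it is judged then, once.
The state is a dict: "time_s": time; "joints": joint angles; "qd": joint speeds; "joint_torque": joint torques, N m; "tcp_pos": TCP position; "eef_rot": TCP orientation; "contact_force": force on the tool from outside, world axes, zero at the start; "moment": the same for the moment, N m; "gripper_width": finger opening in m; "gripper_force": force on a finger pad.
Only numpy, scipy, OpenCV 4.12 (cv2) and the standard library are available. Lean on these libraries where they do the work, as an engineer would, in place of code of your own. Each camera call takes 0.05 s, during which the arm holds its last target. There are 200 camera calls.

## Working session

There is one attempt and no reset: what is moved stays moved. The work goes in short steps, Python scripts to look and compute and a tool call to move; the robot and the scene stay as the last step left them, time stands still between calls to the robot, and variables do not carry over. Pictures are saved under pics/ and viewed, at most 10 in all, crops included, and the job is handed in when it is done.

Besides the shell and the picture viewer there is one more tool, called after "Request:" as name([rows], argument=value, ...), one row to a line, values as JSON. jog_arm: Moves the arm, as the interface text tells. Its arguments: {"type":"object","properties":{"deltas":{"type":"array"},"force":{"type":"number"}},"required":["deltas"]}

```bash
mkdir -p pics; python3 - <<'E'
from plant import r
import cv2,numpy as np
s=r.get_state();print(s)
for n in("side","top"):
    cv2.imwrite(f"pics/{n}0.png",r.capture(n)); c=r.camera_info(n);print(n,c)
E
```

```text
{'time_s': 0.0, 'joints': array([-5.31089016e+01,  2.05904410e+01,  6.33038111e-01, -2.11120684e-02,
       -7.01371641e+01, -1.65060256e+01]), 'qd': array([ 0.05093078, -0.06252875,  0.02210632,  0.00734111, -0.0600203 ,
        0.06237672]), 'joint_torque': array([ 1.15142561e-04, -5.82725573e+01,  2.93065470e+01,  6.99709922e+00,
        7.22651108e-03, -1.63213567e-04]), 'tcp_pos': array([ 0.23492345, -0.63229168,  0.24462519]), 'eef_rot': array([ 1.79903691e+02, -7.84190498e-03, -1.59622110e+02]), 'contact_force': array([-0.81061399,  1.43822467, -0.24549879]), 'moment': array([ 0.01519738, -0.01280862,  0.0374159 ]), 'gripper_force': 0.0, 'gripper_width': 0.0876939971138728}
side {'fx': 428.523129265578, 'fy': 428.523129265578, 'cx': 279.8346959701206, 'cy': 206.11185079307432, 'view': array([[-0.99875374,  0.04696203, -0.01689748,  0.55081672],
       [-0.04123219, -0.5856135 ,  0.80954106,  0.02735528],
       [ 0.0281223 ,  0.80922889,  0.58682003, -1.37608407],
       [ 0.        ,  0.        ,  0.        ,  1.        ]])}
top {'fx': 422.0994287048035, 'fy': 422.0994287048035, 'cx': 279.42676250162606, 'cy': 209.15579212194987, 'view': array([[-1.48255769e-02, -9.99887934e-01, -2.07868170e-03,
         1.74276355e-01],
       [ 9.87638607e-01, -1.49683300e-02,  1.56031827e-01,
        -5.53763192e-01],
       [-1.56045456e-01,  2.60275551e-04,  9.87749841e-01,
        -1.28854961e+00],
       [ 0.00000000e+00,  0.00000000e+00,  0.00000000e+00,
         1.00000000e+00]])}
```

View pics/side0.png

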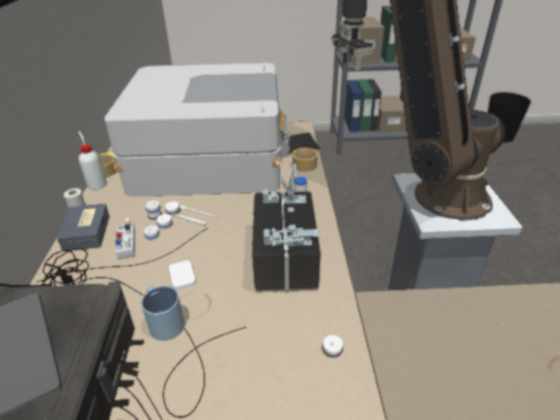

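View pics/top0.png

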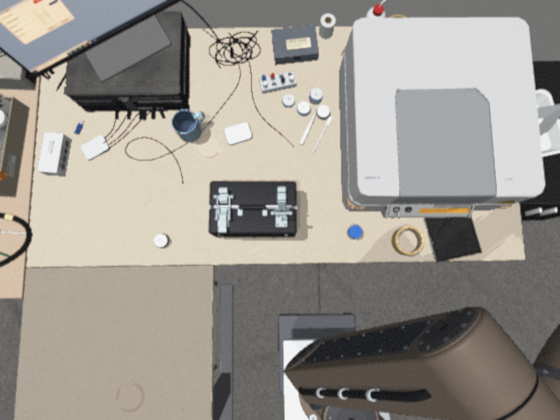

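The side view shows the case near (285,240), with the open latch at the far (-y) end near (285,190). In the top view the case spans columns 210–297 and rows 181–237, with the open latch near (282,207). The pot is at (355,232), the tape at (408,240) and the cup at (161,240). I'll enlarge both views.

```bash
python3 - <<'E'
import cv2,numpy as np
a=cv2.imread("pics/top0.png")[172:247,200:310]; b=cv2.imread("pics/side0.png")[150:300,240:335]
a=cv2.resize(a,None,fx=4,fy=4,interpolation=cv2.INTER_CUBIC) #440x300
b=cv2.resize(b,None,fx=3.6,fy=3.6,interpolation=cv2.INTER_CUBIC) #342x540
o=np.zeros((560,790,3),np.uint8);o[:300,:440]=a;o[:540,445:445+342]=b
cv2.imwrite("pics/crop0.png",o)
E
```

```text
(no output)
```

View pics/crop0.png

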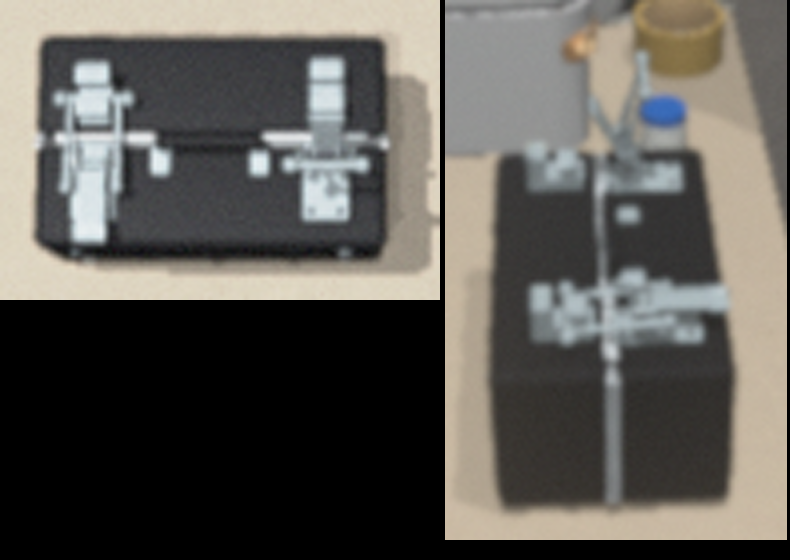

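```bash
cat > h.py <<'E'
import numpy as np
from scipy.optimize import least_squares
import json,os
from plant import r
def cam(n): 
    c=r.camera_info(n); c["view"]=np.array(c["view"]); return c
def proj(c,p,fish=False):
    q=c["view"]@np.append(p,1); x,y,z=q[0],-q[1],-q[2]
    if fish:
        rr=np.hypot(x,y); k=np.arctan2(rr,z)/max(rr,1e-9); return np.array([c["cx"]+c["fx"]*k*x,c["cy"]+c["fy"]*k*y])
    return np.array([c["cx"]+c["fx"]*x/z,c["cy"]+c["fy"]*y/z])
def onz(c,uv,z,fish=False):
    f=lambda p:proj(c,[p[0],p[1],z],fish)-uv
    return least_squares(f,[0.5,0.1],x_scale=.1).x
def tri(obs,x0=(.55,.1,.18)): # obs: list (cam,uv,fish)
    s=least_squares(lambda p:np.concatenate([proj(c,p,f)-uv for c,uv,f in obs]),x0); return s.x,s.fun
E
python3 - <<'E'
from h import *
t=cam("top");s=cam("side")
for n,c in(("t",t),("s",s)): V=c["view"];print(n,-V[:3,:3].T@V[:3,3])
T=lambda x,y:np.array([x/4+200,y/4+172]); S=lambda x,y:np.array([(x-445)/3.6+240,y/3.6+150])
for p in[(42,38),(384,38),(385,238),(38,240)]:print("top",onz(t,T(*p),.13).round(4))
for p in[(500,152),(702,152),(731,378),(494,378)]:print("sidetop",onz(s,S(*p),.13).round(4))
for p in[(285,163),(367,163)]:print("ball z.2",onz(t,T(*p),.2).round(4))
print(tri([(t,T(285,163),0),(s,S(641,62),0)]))
for p in[(92,152),(327,138)]:print("latch mid",onz(t,T(*p),.14).round(4))
for u,z in(((355,232),.046),((408,240),.048),((161,240),.024)):print(onz(t,np.array(u),z).round(3))
E
```

```text
t [0.34842934 0.16630329 1.35953162]
s [0.58995682 1.10371914 0.79467588]
top [0.6292 0.3702]
top [0.6253 0.1154]
top [0.4758 0.1178]
top [0.4781 0.3715]
sidetop [0.6229 0.1168]
sidetop [0.4681 0.128 ]
sidetop [0.477  0.3831]
sidetop [0.6269 0.3732]
ball z.2 [0.5219 0.1889]
ball z.2 [0.521  0.1319]
(array([0.51749077, 0.18750794, 0.24707642]), array([ 0.1503434 , -0.99671189,  0.92521318,  0.16281839]))
latch mid [0.5411 0.331 ]
latch mid [0.5489 0.1591]
[ 0.48  -0.069]
[ 0.453 -0.232]
[0.466 0.543]
```

The case centre is at about (0.552, 0.244) with a yaw near -0.8°. The open latch is at y ≈ 0.159, and the bar should be near (0.52, 0.16, 0.22). I'll move above it for the wrist camera, with the jaws along y.

Request:
jog_arm([
  [[1, 1.2, 5, 1.5, -0.023], [1, 1.2, 5, 1.5, -0.023], [1, 1.2, 5, 1.5, -0.023], [1, 1.2, 5, 1.5, -0.023], [1, 1.2, 5, 1.5, -0.023], [1, 1.2, 5, 1.5, -0.023], [1, 1.5, 5, 1.5, -0.023], [1, 1.5, 5, 1.0, -0.023]],
])

```text
time_s: 1.1
tcp_pos: [0.3371, -0.2312, 0.3612]
eef_rot: [-180.0, 0.1, -170.2]
contact_force: [2.1, -0.7, -0.5]
gripper_width: 0.0874
gripper_force: 0.0
```

Request:
jog_arm([
  [[1, 1.8, 5, 0, -0.023], [1, 1.8, 5, 0, -0.023], [1, 1.8, 5, 0, -0.023], [1, 2, 5, 0, -0.023], [1, 2, 5, 0, -0.023], [1, 2, 5, 0, -0.023], [1, 2, 5, 0, -0.023], [1, 2, 4, 0, -0.023]],
])

```text
time_s: 2.1
tcp_pos: [0.4913, 0.1593, 0.3603]
eef_rot: [-180.0, -0.0, 179.3]
contact_force: [-0.4, -0.1, -0.4]
gripper_width: 0.0879
gripper_force: 0.0
```

Request:
jog_arm([
  [[1, 0, 0, 0, 0], [1, 0, 0, 0, 0], [1, 0, 0, 0, 0]],
])

```text
time_s: 2.48
tcp_pos: [0.4908, 0.1565, 0.3609]
eef_rot: [180.0, 0.0, 179.3]
contact_force: [0.8, -0.1, 0.4]
gripper_width: 0.0875
gripper_force: 0.0
```

```bash
python3 - <<'E'
from h import *
import cv2
s=r.get_state();print({k:np.round(s[k],4) for k in("time_s","tcp_pos","eef_rot","contact_force","joints")})
c=cam("wrist");print(c);im=r.capture("wrist");cv2.imwrite("pics/w1.png",im);np.save("w1.npy",c)
E
```

```text
{'time_s': np.float64(2.475), 'tcp_pos': array([0.4908, 0.1565, 0.3609]), 'eef_rot': array([1.799825e+02, 2.060000e-02, 1.792642e+02]), 'contact_force': array([ 0.7979, -0.0689,  0.3626]), 'joints': array([  39.5434,    2.0268,   -7.9262,   -0.    ,  -80.02  , -130.2791])}
{'fx': 325.19226210127806, 'fy': 325.19226210127806, 'cx': 279.59345854113917, 'cy': 211.7709294337071, 'view': array([[ 0.01228688,  0.99992387,  0.00113135, -0.16441257],
       [-0.959327  ,  0.01210714, -0.28203745,  0.53660969],
       [-0.28202968,  0.00238003,  0.95940273, -0.36300069],
       [ 0.        ,  0.        ,  0.        ,  1.        ]])}
```

View pics/w1.png

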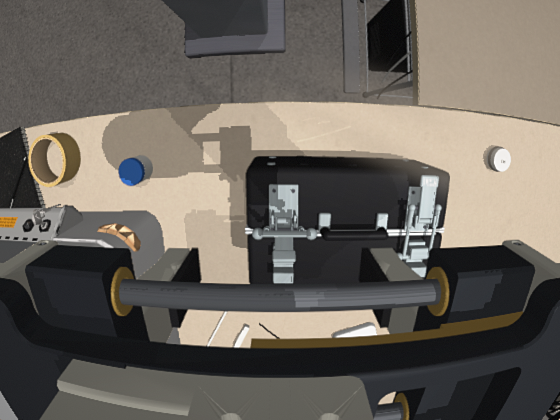

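The wrist view shows the crossbar balls at about (256,233) and (312,234). The lever base plate is at (284,190–230) and the keeper at (284,250–280), partly next to the fingers. I'll enlarge that part.

```bash
python3 - <<'E'
import cv2
a=cv2.imread("pics/w1.png")[150:290,235:460]
cv2.imwrite("pics/w1c.png",cv2.resize(a,None,fx=3.5,fy=3.5,interpolation=cv2.INTER_CUBIC))
E
```

```text
(no output)
```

View pics/w1c.png

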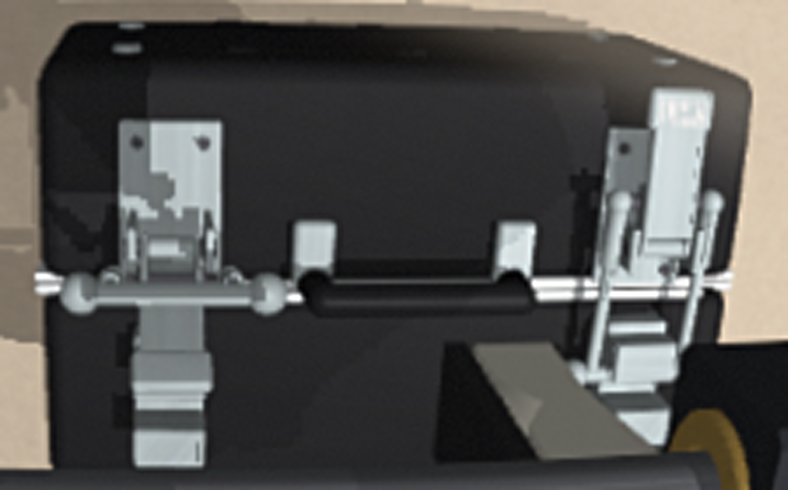

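```bash
python3 - <<'E'
from h import *
c=np.load("w1.npy",allow_pickle=True).item()
W=lambda x,y:np.array([x/3.5+235,y/3.5+150])
t=cam("top");T=lambda x,y:np.array([x/4+200,y/4+172])
for n,p,z in[("seamL",(40,283),.13),("seamR",(730,284),.13),("plateL",(120,121),.132),("plateR",(222,121),.132),("plate2",(606,128),.132)]:print(n,onz(c,W(*p),z,1).round(4))
for p in[(45,140),(370,140)]:print("topseam",onz(t,T(*p),.13).round(4))
b=[W(79,293),W(268,294)]
def f(q):return np.concatenate([proj(c,[q[0],q[1]+s*.0245,q[2]],1)-u for s,u in zip((-1,1),b)])
s=least_squares(f,[.52,.16,.21]);print("bar wrist",s.x,s.fun)
tb=[T(367,163),T(285,163)]
def g(q):return np.concatenate([f(q)]+[proj(t,[q[0],q[1]+s*.0245,q[2]])-u for s,u in zip((-1,1),tb)])
s=least_squares(g,[.52,.16,.21]);print("bar both",s.x,s.fun)
X0,Y0=.5515,.159
inv=lambda uv:(uv-[235,150])*3.5
for a in(1.8,1.95,2.1):
  H=np.array([-22,20]);
  for nm,q in(("tip",H+56*np.array([-np.cos(a),np.sin(a)])),("tipout",H+56*np.array([-np.cos(a),np.sin(a)])+5*np.array([np.sin(a),np.cos(a)])),("P",H+16*np.array([-np.cos(a),np.sin(a)]))):
    print(a,nm,q.round(1),inv(proj(c,[X0+q[0]/1e3,Y0,.13+q[1]/1e3],1)).round(0))
for nm,q in(("lip0",(14,22)),("lip1",(28.5,22)),("floor0",(28.5,10.5)),("floor1",(37,10.5)),("g0",(37,28)),("g1",(51.5,28)),("hinge",(-22,20))):
  print(nm,inv(proj(c,[X0+q[0]/1e3,Y0,.13+q[1]/1e3],1)).round(0),inv(proj(c,[X0+q[0]/1e3,Y0+.17,.13+q[1]/1e3],1)).round(0))
E
```

```text
seamL [0.5467 0.1174]
seamR [0.5526 0.3748]
plateL [0.4897 0.1464]
plateR [0.4901 0.18  ]
plate2 [0.4925 0.3148]
topseam [0.5522 0.3671]
topseam [0.5485 0.1273]
bar wrist [0.5166084  0.16235502 0.2234472 ] [ 0.00426239  0.48283977 -0.00791999 -0.48337973]
bar both [0.51721102 0.1621825  0.2221072 ] [-0.06947476  0.59367397 -0.34646747 -0.36777188 -1.86849376  0.20548931
  0.64576486  0.47477987]
1.8 tip [-9.3 74.5] [161. 356.]
1.8 tipout [-4.4 73.4] [161. 370.]
1.8 P [-18.4  35.6] [160. 279.]
1.95 tip [-1.3 72. ] [162. 378.]
1.95 tipout [ 3.4 70.2] [162. 390.]
1.95 P [-16.1  34.9] [160. 285.]
2.1 tip [ 6.3 68.3] [162. 396.]
2.1 tipout [10.6 65.8] [162. 405.]
2.1 P [-13.9  33.8] [160. 291.]
lip0 [161. 357.] [642. 343.]
lip1 [162. 396.] [636. 380.]
floor0 [161. 382.] [625. 367.]
floor1 [162. 404.] [622. 388.]
g0 [162. 427.] [639. 409.]
g1 [162. 465.] [633. 445.]
hinge [160. 252.] [652. 244.]
```

The balls put the bar's middle at (0.517, 0.162, ~0.221), and the case yaw is about -1°. The latch origin comes out at about (0.549, 0.1625, 0.130). I'll grip the balls near the fingertips.

Request:
jog_arm([
  [[1, 1.3, 0.3, -2, 0], [1, 1.3, 0.25, -3, 0], [1, 0, 0, -3, 0], [1, 0, 0, -3, 0], [1, 0, 0, -1.9, 0], [1, 0, 0, 0, 0], [1, 0, 0, 0, 0], [0.5, 0, 0, 0, 0]],
], force=10)

```text
time_s: 3.52
tcp_pos: [0.5176, 0.1629, 0.2328]
eef_rot: [179.9, 0.1, 179.3]
contact_force: [-1.2, 0.3, -0.4]
gripper_width: 0.0817
gripper_force: 0.0
```

Request:
jog_arm([
  [[0.2, 0, 0, 0, 0], [0.2, 0, 0, 0, 0], [0.2, 0, 0, 0, 0], [0.2, 0, 0, 0, 0]],
], force=10)

```text
time_s: 4.03
tcp_pos: [0.517, 0.1615, 0.2321]
eef_rot: [-179.9, -0.0, 179.3]
contact_force: [-0.6, -6.2, 4.3]
gripper_width: 0.0585
gripper_force: 10.0
```

```bash
python3 - <<'E'
from h import *
import cv2
s=r.get_state();print({k:np.round(s[k],4) for k in("time_s","tcp_pos","eef_rot","contact_force","gripper_width","gripper_force")})
c=cam("wrist");im=r.capture("wrist");np.save("w2.npy",c);b=r.capture("side")[140:215,255:325]
cv2.imwrite("pics/w2full.png",im)
o=np.zeros((600,800,3),np.uint8);o[:420,:560]=im;o[300:600,520:800]=cv2.resize(b,(280,300),interpolation=cv2.INTER_CUBIC);cv2.imwrite("pics/w2.png",o)
E
```

```text
{'time_s': np.float64(4.025), 'tcp_pos': array([0.517 , 0.1615, 0.2321]), 'eef_rot': array([-1.798699e+02, -1.340000e-02,  1.793066e+02]), 'contact_force': array([-0.5704, -6.1682,  4.317 ]), 'gripper_width': np.float64(0.0585), 'gripper_force': np.float64(10.0003)}
```

View pics/w2.png

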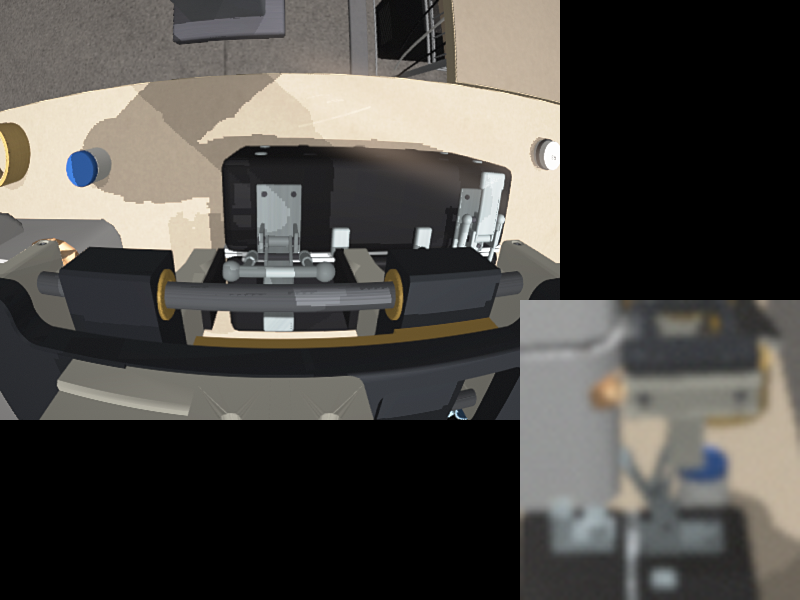

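The pads hold the balls, which show in the wrist view at about (232,272) and (326,272), and the opening of 58.5 mm agrees. I'll locate the bar relative to the TCP and plan the arc about the pivot.

```bash
python3 - <<'E'
from h import *
c=np.load("w2.npy",allow_pickle=True).item()
b=[np.array([232.5,271.5]),np.array([326,271.5])]
s=least_squares(lambda q:np.concatenate([proj(c,[q[0],q[1]+k*.0245,q[2]],1)-u for k,u in zip((-1,1),b)]),[.52,.16,.21]);print(s.x,s.fun)
for w in(.046,.049,.052):
  s=least_squares(lambda q:np.concatenate([proj(c,[q[0],q[1]+k*w/2,q[2]],1)-u for k,u in zip((-1,1),b)]),[.52,.16,.21]);print(w,s.x)
s=r.get_state();print(np.round(s["contact_force"],1),s["tcp_pos"])
# arc
O=np.array([.549,.130]);H=O+[-.022,.02]
for a in(1.85,1.95,2.05):
  P=H+.016*np.array([-np.cos(a),np.sin(a)]);print(a,"P",P.round(4),"dist to bar",np.hypot(*(np.array([.517,.2205])-P)).round(4))
P=H+.016*np.array([-np.cos(1.95),np.sin(1.95)])
for e in range(110,10,-10): print(e,(P+.057*np.array([np.cos(np.radians(e)),np.sin(np.radians(e))])).round(4))
E
```

```text
[0.51786675 0.16277681 0.21933578] [-0.00361948  0.44780666 -0.01216294 -0.4467972 ]
0.046 [0.51314477 0.16285763 0.2286263 ]
0.049 [0.51786675 0.16277681 0.21933578]
0.052 [0.52258873 0.16269599 0.21004527]
[-1.4 -4.9  3.8] [0.51699487 0.16145671 0.2320805 ]
1.85 P [0.5314 0.1654] dist to bar 0.057
1.95 P [0.5329 0.1649] dist to bar 0.0579
2.05 P [0.5344 0.1642] dist to bar 0.0589
110 [0.5134 0.2184]
100 [0.523 0.221]
90 [0.5329 0.2219]
80 [0.5428 0.221 ]
70 [0.5524 0.2184]
60 [0.5614 0.2142]
50 [0.5696 0.2085]
40 [0.5766 0.2015]
30 [0.5823 0.1934]
20 [0.5865 0.1844]
```

The geometry fits: the pivot is near (0.532, 0.165) and the bar sits 12.5 mm below the TCP. I'll swing it along the arc.

Request:
jog_arm([
  [[0.2, 0.6, -0.07, 0.1, 0], [0.2, 1.0, 0, 0.15, 0], [0.2, 1.0, 0, -0.1, 0], [0.2, 0.9, 0, -0.3, 0], [0.2, 0.9, 0, -0.5, 0], [0.2, 0, 0, 0, 0]],
])

```text
time_s: 4.88
tcp_pos: [0.5626, 0.161, 0.225]
eef_rot: [-179.9, 0.0, 179.3]
contact_force: [1.1, -6.6, 3.0]
gripper_width: 0.0585
gripper_force: 10.0
```

Request:
jog_arm([
  [[0.2, 0.8, 0, -0.6, 0], [0.2, 0.5, 0, -0.8, 0], [0.2, 0.2, 0, -0.9, 0], [0.2, 0.1, 0, -0.9, 0], [0.2, 0, 0, -0.7, 0], [0.2, 0, 0, 0, 0], [0.2, 0, 0, 0, 0]],
])

```text
time_s: 5.75
tcp_pos: [0.578, 0.1609, 0.1859]
eef_rot: [-179.9, 0.0, 179.3]
contact_force: [2.3, -6.9, 0.1]
gripper_width: 0.0585
gripper_force: 10.0
```

Request:
jog_arm([
  [[0.2, 0, -0.12, -0.4, 0], [0.2, 0, 0, -0.4, 0], [0.2, 0, 0, -0.3, 0], [0.2, 0, 0, 0, 0], [0.2, 0, 0, 0, 0]],
])

```text
time_s: 6.38
tcp_pos: [0.578, 0.1604, 0.1748]
eef_rot: [-180.0, 0.0, 179.3]
contact_force: [1.1, -4.6, 0.5]
gripper_width: 0.0582
gripper_force: 10.0
```

Request:
jog_arm([
  [[0.2, 0, 0, -0.2, 0], [0.2, 0, 0, -0.2, 0], [0.2, 0, 0, 0, 0], [0.2, 0, 0, 0, 0]],
])

```text
time_s: 6.88
tcp_pos: [0.5776, 0.1604, 0.1708]
eef_rot: [-180.0, -0.0, 179.3]
contact_force: [1.5, -6.0, 0.3]
gripper_width: 0.0581
gripper_force: 10.0
```

Request:
jog_arm([
  [[0.2, 0.1, 0, 0, 0], [0.2, 0.1, 0, 0, 0], [0.2, 0, 0, 0, 0]],
])

```text
time_s: 7.25
tcp_pos: [0.5785, 0.1604, 0.1705]
eef_rot: [-179.9, -0.1, 179.3]
contact_force: [-1.3, -5.7, 0.6]
gripper_width: 0.0579
gripper_force: 10.0
```

Request:
jog_arm([
  [[0.2, 0.1, 0, 0, 0], [0.2, 0.1, 0, 0, 0], [0.2, 0, 0, 0, 0]],
])

```text
time_s: 7.62
tcp_pos: [0.5805, 0.1604, 0.1705]
eef_rot: [-179.9, -0.1, 179.3]
contact_force: [-1.7, -4.8, 0.3]
gripper_width: 0.0585
gripper_force: 10.0
```

Request:
jog_arm([
  [[0.2, 0.1, 0, 0, 0], [0.2, 0.1, 0, 0, 0], [0.2, 0, 0, 0, 0]],
])

```text
time_s: 8.0
tcp_pos: [0.5825, 0.1604, 0.1705]
eef_rot: [-179.9, -0.1, 179.3]
contact_force: [-2.1, -5.2, 1.1]
gripper_width: 0.0582
gripper_force: 10.0
```

Request:
jog_arm([
  [[0.2, 0.1, 0, 0, 0], [0.2, 0.1, 0, 0, 0], [0.2, 0, 0, 0, 0]],
])

```text
time_s: 8.38
tcp_pos: [0.5845, 0.1604, 0.1705]
eef_rot: [-179.9, -0.1, 179.3]
contact_force: [-2.1, -5.5, -0.5]
gripper_width: 0.0584
gripper_force: 10.0
```

Request:
jog_arm([
  [[0.2, 0.1, 0, 0, 0], [0.2, 0, 0, 0, 0], [0.2, 0, 0, 0, 0]],
])

```text
time_s: 8.75
tcp_pos: [0.585, 0.1603, 0.1703]
eef_rot: [-179.9, -0.2, 179.3]
contact_force: [-2.2, -5.2, 0.0]
gripper_width: 0.0581
gripper_force: 10.0
```

Request:
jog_arm([
  [[0.2, 0.1, 0, 0, 0], [0.2, 0, 0, 0, 0], [0.2, 0, 0, 0, 0]],
])

```text
time_s: 9.12
tcp_pos: [0.5854, 0.1603, 0.17]
eef_rot: [-179.9, -0.2, 179.3]
contact_force: [-5.2, -3.4, 0.7]
gripper_width: 0.0582
gripper_force: 10.0
```

Request:
jog_arm([
  [[0.2, 0.1, 0, 0, 0], [0.2, 0, 0, 0, 0], [0.2, 0, 0, 0, 0]],
])

```text
time_s: 9.5
tcp_pos: [0.5859, 0.1602, 0.1697]
eef_rot: [-179.9, -0.3, 179.3]
contact_force: [-6.8, -4.8, 0.8]
gripper_width: 0.058
gripper_force: 10.0
```

The bar meets the guard at TCP x ≈ 0.585. I'll back off 4 mm on the command, which is about 1.5 mm clear, and feel down.

Request:
jog_arm([
  [[0.2, -0.2, 0, 0, 0], [0.2, -0.2, 0, 0, 0], [0.2, 0, 0, -0.1, 0], [0.2, 0, 0, -0.1, 0], [0.2, 0, 0, -0.1, 0], [0.2, 0, 0, -0.1, 0], [0.2, 0, 0, 0, 0]],
])

```text
time_s: 10.38
tcp_pos: [0.5843, 0.1604, 0.1678]
eef_rot: [-180.0, 0.0, 179.3]
contact_force: [-2.0, -6.4, 6.4]
gripper_width: 0.0582
gripper_force: 10.0
```

Request:
jog_arm([
  [[0.2, 0, 0, -0.1, 0], [0.2, 0, 0, -0.1, 0], [0.2, 0, 0, 0, 0], [0.2, 0, 0, 0, 0]],
])

```text
time_s: 10.88
tcp_pos: [0.5845, 0.1604, 0.1664]
eef_rot: [-180.0, 0.1, 179.3]
contact_force: [-3.2, -6.2, 9.6]
gripper_width: 0.0584
gripper_force: 10.0
```

Contact came early, at bar z ≈ 0.154, which is lip height. I'll ease off and look.

Request:
jog_arm([
  [[0.2, 0, 0, 0.2, 0], [0.2, 0, 0, 0, 0]],
])

```text
time_s: 11.12
tcp_pos: [0.5843, 0.1604, 0.1672]
eef_rot: [-180.0, 0.0, 179.3]
contact_force: [0.5, -5.9, 0.4]
gripper_width: 0.0584
gripper_force: 10.0
```

```bash
python3 - <<'E'
from h import *
import cv2
s=r.get_state();print({k:np.round(s[k],4) for k in("time_s","tcp_pos","contact_force")})
c=cam("wrist");np.save("w3.npy",c);im=r.capture("wrist");sd=r.capture("side");tp=r.capture("top")
for n,i in(("w",im),("s",sd),("t",tp)):cv2.imwrite(f"pics/{n}3f.png",i)
o=np.zeros((600,800,3),np.uint8)
o[:360,:]=cv2.resize(im[170:350,80:480],(800,360),interpolation=cv2.INTER_CUBIC)
o[360:600,:320]=cv2.resize(sd[165:225,250:330],(320,240),interpolation=cv2.INTER_CUBIC)
o[360:600,330:650]=cv2.resize(tp[175:235,240:320],(320,240),interpolation=cv2.INTER_CUBIC)
cv2.imwrite("pics/v3.png",o)
E
```

```text
{'time_s': np.float64(11.125), 'tcp_pos': array([0.5843, 0.1604, 0.1672]), 'contact_force': array([ 0.4842, -5.8951,  0.3984])}
```

View pics/v3.png

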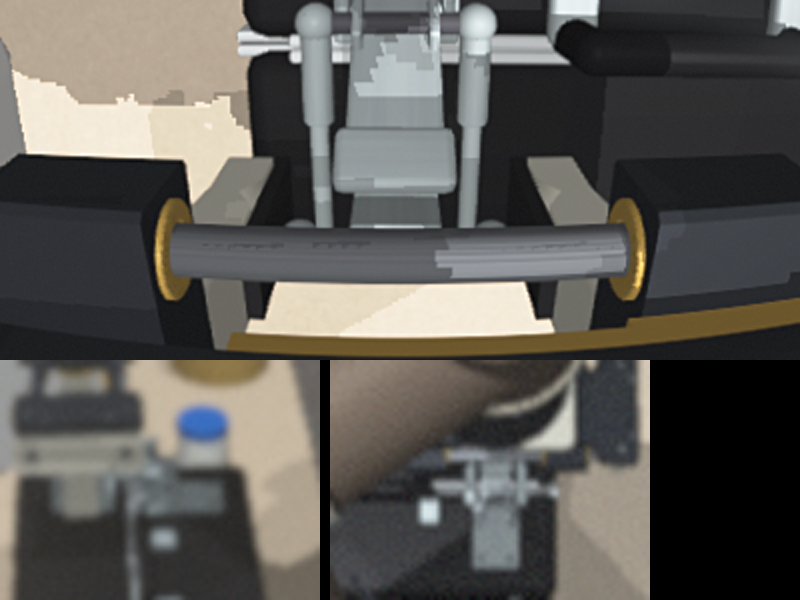

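```bash
python3 - <<'E'
from h import *
c=np.load("w3.npy",allow_pickle=True).item()
F=lambda x,y:np.array([x/2+80,y/2+170]); inv=lambda uv:((uv-[80,170])*2).round(0)
O=np.array([.549,.13]);Y=.161;H=O+[-.022,.02]
pp=lambda x,z,y=Y:inv(proj(c,[x,y,z],1))
for d in(.018,-.018):
  for a in (1.6,1.8,2.0,2.2):
    P=H+.016*np.array([-np.cos(a),np.sin(a)]);print("P",a,P.round(4),pp(P[0],P[1],Y+d))
for a in (1.6,1.8,2.0,2.2):
    u=np.array([-np.cos(a),np.sin(a)]);n=np.array([np.sin(a),np.cos(a)])
    q=H+.056*u;print("tip in/out",a,pp(*q),pp(*(q+.005*n)), "s=46 out",pp(*(H+.046*u+.005*n)))
for dz in(.011,.0125,.014):print("balls",dz,pp(.5843,.1672-dz,Y-.0245),pp(.5843,.1672-dz,Y+.0245))
for off in(0,3,6):
  for x,z in((14,22),(28.5,22),(37,28)):print(off,x,pp(O[0]+(x+off)/1e3,.13+z/1e3))
print("seam",pp(.5485,.13,.12),pp(.5525,.13,.37), "hingeplate",pp(H[0],H[1]))
E
```

```text
P 1.6 [0.5275 0.166 ] [474. -13.]
P 1.8 [0.5306 0.1656] [474.   1.]
P 2.0 [0.5337 0.1645] [473.  14.]
P 2.2 [0.5364 0.1629] [472.  25.]
P 1.6 [0.5275 0.166 ] [309. -11.]
P 1.8 [0.5306 0.1656] [310.   3.]
P 2.0 [0.5337 0.1645] [311.  16.]
P 2.2 [0.5364 0.1629] [313.  27.]
tip in/out 1.6 [389.  30.] [389.  61.] s=46 out [390.  45.]
tip in/out 1.8 [390.  95.] [391. 120.] s=46 out [391.  91.]
tip in/out 2.0 [391. 147.] [392. 166.] s=46 out [392. 127.]
tip in/out 2.2 [392. 183.] [393. 195.] s=46 out [393. 152.]
balls 0.011 [301. 204.] [490. 202.]
balls 0.0125 [302. 202.] [489. 200.]
balls 0.014 [302. 199.] [489. 197.]
0 14 [394. 121.]
0 28.5 [395. 173.]
0 37 [395. 213.]
3 14 [394. 132.]
3 28.5 [395. 184.]
3 37 [396. 223.]
6 14 [395. 143.]
6 28.5 [395. 194.]
6 37 [396. 233.]
seam [249.  47.] [954.  59.] hingeplate [392. -23.]
```

The lever is at its stop (~2.15 rad), and the ball tops are at (300,222) and (490,222) in the crop. That puts the balls about 9 mm ahead of the TCP and 6 mm below it. The bar slid in the pads because the lever didn't follow, and it now rests on the guard top near (0.593, 0.161). I'll regrip it centred and firmer.

Request:
jog_arm([
  [[0.6, 0, 0, 0, 0], [0.6, 0, 0, 0, 0], [0.6, 0, 0, 0.6, 0], [0.6, 0.9, 0, 0, 0], [0.6, 0, 0, 0, 0], [0.6, 0, 0, 0, 0]],
], force=25)

```text
time_s: 12.02
tcp_pos: [0.5931, 0.1608, 0.1728]
eef_rot: [-180.0, -0.0, 179.3]
contact_force: [0.2, -0.0, 0.1]
gripper_width: 0.07
gripper_force: 0.0
```

Request:
jog_arm([
  [[0.2, 0, 0, 0, 0], [0.2, 0, 0, 0, 0], [0.2, 0, 0, 0, 0], [0.2, 0, 0, 0, 0]],
], force=25)

```text
time_s: 12.52
tcp_pos: [0.5932, 0.16, 0.1731]
eef_rot: [-179.9, -0.0, 179.3]
contact_force: [1.5, -4.3, -0.3]
gripper_width: 0.0578
gripper_force: 25.0
```

```bash
python3 - <<'E'
from h import *
import cv2
c=cam("wrist");np.save("w4.npy",c);im=r.capture("wrist");cv2.imwrite("pics/w4.png",im)
s=r.get_state();print(s["time_s"],s["tcp_pos"].round(4),s["contact_force"].round(1))
inv=lambda uv:((uv-[130,170])*2.67).round(0)
for x,z in((.593,.161),(.588,.161),(.596,.161),(.593,.165)):print(x,z,[inv(proj(c,[x,.161+k*.0245,z],1)) for k in(-1,1)])
cv2.imwrite("pics/w4c.png",cv2.resize(im[170:350,130:430],(800,480),interpolation=cv2.INTER_CUBIC))
E
```

```text
12.575 [0.5932 0.16   0.1731] [ 2.2 -5.3 -0.5]
0.593 0.161 [array([271., 269.]), array([522., 267.])]
0.588 0.161 [array([269., 246.]), array([523., 243.])]
0.596 0.161 [array([272., 283.]), array([522., 280.])]
0.593 0.165 [array([268., 278.]), array([525., 276.])]
```

View pics/w4c.png

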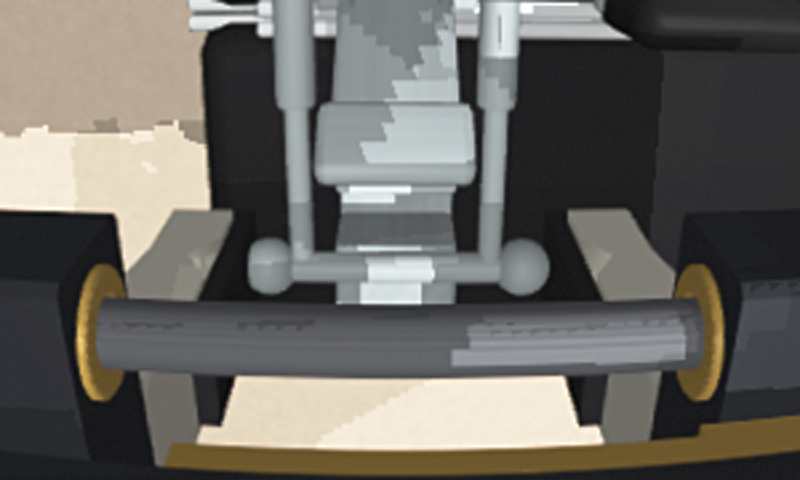

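The wrist view confirms it: balls at (271,267) and (523,267), so the bar is at (0.593, 0.161), resting on the guard. The guard's front top edge shows near row 247. I'll match the keeper edges to offsets.

```bash
python3 - <<'E'
from h import *
c=np.load("w4.npy",allow_pickle=True).item()
inv=lambda uv:((uv-[130,170])*2.67)
for off in(-2,0,2,4,6):
  print(off,[(n,inv(proj(c,[.549+(x+off)/1e3,.161,.13+z/1e3],1))[1].round(0)) for n,x,z in(("lipfront",14,22),("lipback",28.5,22),("floorback",37,10.5),("guardfront",37,28),("guardback",51.5,28))])
import cv2
im=cv2.imread("pics/w4.png");g=cv2.cvtColor(cv2.resize(im[170:350,130:430],(800,480),interpolation=cv2.INTER_CUBIC),cv2.COLOR_BGR2GRAY)
print([(y,int(g[y,345:352].mean()),int(g[y,425:445].mean())) for y in range(180,306,4)])
E
```

```text
-2 [('lipfront', np.float64(97.0)), ('lipback', np.float64(168.0)), ('floorback', np.float64(187.0)), ('guardfront', np.float64(220.0)), ('guardback', np.float64(287.0))]
0 [('lipfront', np.float64(107.0)), ('lipback', np.float64(178.0)), ('floorback', np.float64(196.0)), ('guardfront', np.float64(230.0)), ('guardback', np.float64(295.0))]
2 [('lipfront', np.float64(117.0)), ('lipback', np.float64(187.0)), ('floorback', np.float64(205.0)), ('guardfront', np.float64(239.0)), ('guardback', np.float64(304.0))]
4 [('lipfront', np.float64(127.0)), ('lipback', np.float64(197.0)), ('floorback', np.float64(213.0)), ('guardfront', np.float64(248.0)), ('guardback', np.float64(313.0))]
6 [('lipfront', np.float64(137.0)), ('lipback', np.float64(206.0)), ('floorback', np.float64(222.0)), ('guardfront', np.float64(258.0)), ('guardback', np.float64(321.0))]
[(180, 155, 158), (184, 133, 128), (188, 199, 170), (192, 210, 151), (196, 226, 145), (200, 238, 148), (204, 148, 148), (208, 144, 153), (212, 114, 116), (216, 90, 89), (220, 92, 91), (224, 93, 92), (228, 93, 92), (232, 93, 92), (236, 93, 100), (240, 91, 97), (244, 109, 106), (248, 164, 140), (252, 133, 112), (256, 123, 128), (260, 129, 170), (264, 141, 177), (268, 156, 183), (272, 153, 193), (276, 142, 185), (280, 131, 158), (284, 141, 141), (288, 146, 143), (292, 143, 143), (296, 142, 143), (300, 147, 147), (304, 85, 88)]
```

The keeper offset is about +4 mm, so the groove centre is at x ≈ 0.586. I'll lift off, draw the bar back and check for slip by matching the ball patch, since it should stay at the same pixels.

Request:
jog_arm([
  [[0.2, 0, 0, 0.2, 0], [0.2, -0.2, 0, 0, 0], [0.2, -0.2, 0, 0, 0], [0.2, -0.2, 0, 0, 0], [0.2, -0.1, 0, 0, 0], [0.2, 0, 0, 0, 0], [0.2, 0, 0, 0, 0]],
])

```text
time_s: 13.45
tcp_pos: [0.5862, 0.1601, 0.1752]
eef_rot: [-179.9, 0.0, 179.3]
contact_force: [2.2, -4.2, 0.5]
gripper_width: 0.0575
gripper_force: 25.0
```

```bash
cat >> h.py <<'E'
import cv2
def slip(save=None):
    a=cv2.imread("pics/w4.png");b=r.capture("wrist");o=[]
    if save: cv2.imwrite(save,b)
    for x0 in(222,316):
        t=a[257:282,x0:x0+22]; m=cv2.matchTemplate(b[235:300,x0-20:x0+42],t,cv2.TM_CCOEFF_NORMED)
        _,v,_,l=cv2.minMaxLoc(m);o.append((l[0]-20,l[1]-22,round(v,2)))
    s=r.get_state();print("slip px",o,s["time_s"].round(2),s["tcp_pos"].round(4),s["contact_force"].round(1))
E
python3 -c "
from h import *
slip('pics/w5.png')"
```

```text
Traceback (most recent call last):
  File "h.py", line 24, in slip
    s=r.get_state();print("slip px",o,s["time_s"].round(2),s["tcp_pos"].round(4),s["contact_force"].round(1))
                                      ^^^^^^^^^^^^^^^^^
AttributeError: 'float' object has no attribute 'round'
```

```bash
sed -i 's/s\["time_s"\].round(2)/s["time_s"]/' h.py; python3 -c "
from h import *
slip('pics/w5.png')"
```

```text
slip px [(0, 0, 1.0), (0, 0, 1.0)] 13.55 [0.5862 0.1601 0.1751] [ 2.2 -4.4 -1.1]
```

No slip, and the lever follows. I'll feel down.

Request:
jog_arm([
  [[0.2, 0, 0, -0.15, 0], [0.2, 0, 0, -0.15, 0], [0.2, 0, 0, -0.15, 0], [0.2, 0, 0, -0.1, 0], [0.2, 0, 0, -0.1, 0], [0.2, 0, 0, 0, 0]],
])

```text
time_s: 14.3
tcp_pos: [0.5856, 0.1601, 0.1683]
eef_rot: [-179.9, -0.1, 179.3]
contact_force: [1.0, -3.8, -0.3]
gripper_width: 0.0577
gripper_force: 25.0
```

Request:
jog_arm([
  [[0.2, 0, 0, -0.1, 0], [0.2, 0, 0, -0.1, 0], [0.2, 0, 0, 0, 0]],
])

```text
time_s: 14.68
tcp_pos: [0.5854, 0.1601, 0.1663]
eef_rot: [-179.9, -0.1, 179.3]
contact_force: [-0.9, -5.0, 1.1]
gripper_width: 0.0577
gripper_force: 25.0
```

Request:
jog_arm([
  [[0.2, 0, 0, -0.1, 0], [0.2, 0, 0, -0.1, 0], [0.2, 0, 0, 0, 0]],
])

```text
time_s: 15.05
tcp_pos: [0.5852, 0.1601, 0.1643]
eef_rot: [-179.9, -0.1, 179.3]
contact_force: [-1.4, -4.8, 1.8]
gripper_width: 0.0575
gripper_force: 25.0
```

Request:
jog_arm([
  [[0.2, 0, 0, -0.1, 0], [0.2, 0, 0, -0.1, 0], [0.2, 0, 0, 0, 0]],
])

```text
time_s: 15.42
tcp_pos: [0.5853, 0.1602, 0.1623]
eef_rot: [-179.9, -0.1, 179.3]
contact_force: [-2.1, -5.6, 1.2]
gripper_width: 0.0575
gripper_force: 25.0
```

Request:
jog_arm([
  [[0.2, -0.05, 0, -0.1, 0], [0.2, 0, 0, -0.1, 0], [0.2, 0, 0, -0.1, 0], [0.2, 0, 0, 0, 0]],
])

```text
time_s: 15.92
tcp_pos: [0.585, 0.1602, 0.1594]
eef_rot: [-179.9, -0.1, 179.3]
contact_force: [-0.8, -5.2, 1.0]
gripper_width: 0.0579
gripper_force: 25.0
```

Request:
jog_arm([
  [[0.2, 0, 0, -0.1, 0], [0.2, 0, 0, -0.1, 0], [0.2, 0, 0, 0, 0]],
])

```text
time_s: 16.3
tcp_pos: [0.5849, 0.1602, 0.1574]
eef_rot: [-179.9, -0.1, 179.3]
contact_force: [-1.9, -5.5, 2.0]
gripper_width: 0.0573
gripper_force: 25.0
```

```bash
python3 -c "
from h import *
slip('pics/w6.png')"
```

```text
slip px [(0, 0, 0.97), (0, -1, 0.98)] 16.35 [0.5849 0.1602 0.1574] [-1.2 -5.8  1.8]
```

Request:
jog_arm([
  [[0.2, 0, 0, -0.1, 0], [0.2, 0, 0, -0.05, 0], [0.2, 0, 0, 0, 0]],
])

```text
time_s: 16.73
tcp_pos: [0.5849, 0.1602, 0.1559]
eef_rot: [-179.9, -0.1, 179.3]
contact_force: [-1.3, -4.0, 0.4]
gripper_width: 0.0575
gripper_force: 25.0
```

Request:
jog_arm([
  [[0.2, 0, 0, -0.1, 0], [0.2, 0, 0, 0, 0], [0.2, 0, 0, 0, 0]],
])

```text
time_s: 17.1
tcp_pos: [0.5851, 0.1602, 0.1551]
eef_rot: [-179.9, -0.1, 179.3]
contact_force: [-1.5, -5.3, 2.6]
gripper_width: 0.0573
gripper_force: 25.0
```

Request:
jog_arm([
  [[0.2, 0, 0, -0.1, 0], [0.2, 0, 0, 0, 0], [0.2, 0, 0, 0, 0]],
])

```text
time_s: 17.48
tcp_pos: [0.5851, 0.1602, 0.1548]
eef_rot: [-179.9, -0.0, 179.3]
contact_force: [-3.1, -5.5, 7.4]
gripper_width: 0.0576
gripper_force: 25.0
```

The bar is on the groove floor at bar z ≈ 0.143, with 7 N contact. I'll let go and rise.

Request:
jog_arm([
  [[0.2, 0, 0, 0.1, 0], [0.6, 0, 0, 0, 0], [0.6, 0, 0, 0, 0], [0.6, 0, 0, 1, 0], [0.6, 0, 0, 3, 0], [0.6, 0, 0, 4, 0], [0.6, 0, 0, 4, 0], [0.6, 0, 0, 0, 0]],
])

```text
time_s: 18.48
tcp_pos: [0.5874, 0.1619, 0.2798]
eef_rot: [179.8, 0.4, 179.3]
contact_force: [0.5, 0.4, -1.0]
gripper_width: 0.0699
gripper_force: 0.0
```

```bash
python3 - <<'E'
from h import *
c=cam("wrist");np.save("w7.npy",c);im=r.capture("wrist");cv2.imwrite("pics/w7.png",im)
s=r.get_state();print(s["time_s"],s["tcp_pos"].round(4),s["contact_force"].round(1))
cv2.imwrite("pics/w7c.png",cv2.resize(im[110:290,160:420],(780,540),interpolation=cv2.INTER_CUBIC))
inv=lambda uv:((uv-[160,110])*3).round(0)
for x,z in((.5855,.1435),(.5855,.155),(.593,.161)):print(x,z,[inv(proj(c,[x,.161+k*.0245,z],1)) for k in(-1,1)])
O=np.array([.549,.13]);H=O+[-.022,.02]
for a in(1.5,1.6,1.7,1.8,1.9,2.0,2.2):
    u=np.array([-np.cos(a),np.sin(a)]);n=np.array([np.sin(a),np.cos(a)])
    print(a,"tip in/out",*[inv(proj(c,[q[0],.161,q[1]],1)) for q in(H+.056*u,H+.056*u+.005*n)],"P",inv(proj(c,[(H+.016*u)[0],.143,(H+.016*u)[1]],1)))
E
```

```text
18.525 [0.5864 0.1617 0.2775] [-1.2 -0.1 -1.1]
0.5855 0.1435 [array([265., 282.]), array([432., 280.])]
0.5855 0.155 [array([261., 293.]), array([435., 291.])]
0.593 0.161 [array([260., 325.]), array([436., 323.])]
1.5 tip in/out [343.  79.] [343. 102.] P [275.  82.]
1.6 tip in/out [343. 105.] [343. 128.] P [275.  88.]
1.7 tip in/out [343. 130.] [344. 152.] P [275.  94.]
1.8 tip in/out [344. 154.] [344. 175.] P [275. 100.]
1.9 tip in/out [344. 177.] [345. 197.] P [276. 106.]
2.0 tip in/out [345. 198.] [345. 216.] P [276. 111.]
2.2 tip in/out [345. 234.] [346. 248.] P [277. 121.]
```

View pics/w7c.png

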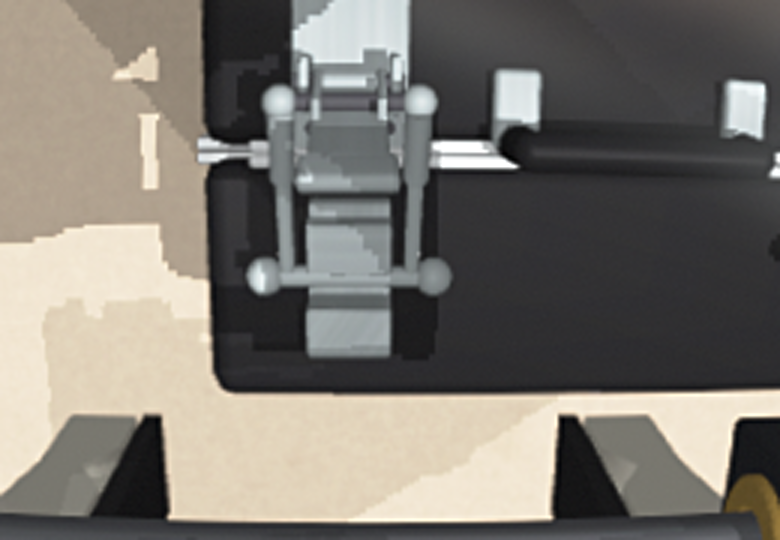

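The bar sits in the groove with the balls at (265,277) and (433,277), as predicted for the floor. The lever tip is near row 185, so a ≈ 1.78. I'll close the fingers and come down on the +x side of the lever.

Request:
jog_arm([
  [[-1, 0, 0.13, 0, 0], [-1, 0, 0, 0, 0], [-1, 0, 0, 0, 0], [-1, 0, 0, 0, 0], [-1, -1.2, 0, -1.5, 0], [-1, -1.2, 0, -1.5, 0], [-1, 0, 0, -1.5, 0], [-1, 0, 0, -1.6, 0]],
], force=15)

```text
time_s: 19.52
tcp_pos: [0.562, 0.1623, 0.2134]
eef_rot: [180.0, 0.0, 179.3]
contact_force: [0.2, -0.7, 0.6]
gripper_width: 0.0011
gripper_force: 0.0
```

Request:
jog_arm([
  [[-1, 0, 0, 0, 0], [-1, -0.5, 0, 0, 0], [-1, -0.5, 0, 0, 0], [-1, -0.5, 0, 0, 0], [-1, 0, 0, 0, 0]],
])

```text
time_s: 20.15
tcp_pos: [0.5464, 0.1624, 0.2147]
eef_rot: [180.0, 0.1, 179.3]
contact_force: [0.5, -0.5, 1.1]
gripper_width: 0.0003
gripper_force: 0.5
```

Request:
jog_arm([
  [[-1, -0.5, 0, 0, 0], [-1, -0.5, 0, 0, 0], [-1, -0.5, 0, 0.1, 0], [-1, -0.5, 0, 0.1, 0], [-1, -0.4, 0, 0.1, 0], [-1, 0, 0, 0, 0]],
])

```text
time_s: 20.9
tcp_pos: [0.5227, 0.1624, 0.2171]
eef_rot: [180.0, 0.1, 179.3]
contact_force: [5.9, 1.4, -1.4]
gripper_width: 0.0008
gripper_force: 2.4
```

Request:
jog_arm([
  [[-1, -0.5, 0, -0.15, 0], [-1, -0.4, 0, -0.2, 0], [-1, -0.4, 0, -0.25, 0], [-1, -0.4, 0, -0.3, 0], [-1, 0, 0, 0, 0]],
])

```text
time_s: 21.52
tcp_pos: [0.506, 0.1626, 0.2085]
eef_rot: [179.9, 0.1, 179.3]
contact_force: [4.6, 0.8, 1.1]
gripper_width: 0.0006
gripper_force: 2.4
```

Request:
jog_arm([
  [[-1, -0.4, 0, -0.35, 0], [-1, -0.35, 0, -0.35, 0], [-1, -0.3, 0, -0.4, 0], [-1, -0.25, 0, -0.4, 0], [-1, 0, 0, 0, 0]],
])

```text
time_s: 22.15
tcp_pos: [0.4917, 0.162, 0.1925]
eef_rot: [-180.0, -0.1, 179.3]
contact_force: [0.8, -0.0, 1.7]
gripper_width: 0.0003
gripper_force: 0.7
```

Request:
jog_arm([
  [[-1, -0.2, 0, -0.3, 0], [-1, -0.1, 0, -0.3, 0], [-1, -0.1, 0, -0.3, 0], [-1, 0, 0, 0, 0]],
])

```text
time_s: 22.65
tcp_pos: [0.4878, 0.1617, 0.1833]
eef_rot: [-179.9, -0.1, 179.3]
contact_force: [0.8, 0.0, -0.1]
gripper_width: 0.0004
gripper_force: 0.0
```

Request:
jog_arm([
  [[-1, 0, 0, -0.2, 0], [-1, 0, 0, -0.2, 0], [-1, 0, 0, -0.2, 0], [-1, 0, 0, 0, 0]],
])

```text
time_s: 23.15
tcp_pos: [0.4885, 0.1621, 0.1778]
eef_rot: [-180.0, -0.0, 179.3]
contact_force: [-0.0, -0.8, 0.0]
gripper_width: 0.0007
gripper_force: 0.0
```

Request:
jog_arm([
  [[-1, 0, 0, -0.15, 0], [-1, 0, 0, -0.15, 0], [-1, 0, 0, 0, 0]],
])

```text
time_s: 23.52
tcp_pos: [0.4885, 0.1621, 0.1749]
eef_rot: [-180.0, -0.0, 179.3]
contact_force: [0.1, -0.1, -0.2]
gripper_width: 0.0004
gripper_force: 0.0
```

Request:
jog_arm([
  [[-1, 0, 0, -0.1, 0], [-1, 0, 0, -0.1, 0], [-1, 0, 0, 0, 0]],
])

```text
time_s: 23.9
tcp_pos: [0.4887, 0.1623, 0.1742]
eef_rot: [180.0, 0.0, 179.3]
contact_force: [-5.0, -0.5, 9.9]
gripper_width: 0.0006
gripper_force: 4.9
```

There's firm contact at flat height, with fingertips at about 0.155. I'll retreat and check.

Request:
jog_arm([
  [[-1, 0, 0, 0.5, 0], [-1, 0, 0, 2, 0], [-1, 0, 0, 4, 0], [-1, 0, 0, 4, 0], [-1, 0, 0, 2, 0], [-1, 0, 0, 0, 0], [-1, 0, 0, 0, 0]],
])

```text
time_s: 24.78
tcp_pos: [0.4882, 0.162, 0.2972]
eef_rot: [-180.0, -0.1, 179.3]
contact_force: [0.3, 0.0, -0.5]
gripper_width: 0.0004
gripper_force: 0.0
```

```bash
python3 - <<'E'
from h import *
im=r.capture("wrist");sd=r.capture("side");tp=r.capture("top")
for n,i in(("w",im),("s",sd),("t",tp)):cv2.imwrite(f"pics/{n}9f.png",i)
o=np.zeros((600,800,3),np.uint8)
o[:360,:]=cv2.resize(im[130:310,130:530],(800,360),interpolation=cv2.INTER_CUBIC)
o[360:600,:320]=cv2.resize(sd[165:225,250:330],(320,240),interpolation=cv2.INTER_CUBIC)
o[360:600,330:800]=cv2.resize(tp[175:245,180:317],(470,240),interpolation=cv2.INTER_CUBIC)
cv2.imwrite("pics/v9.png",o)
s=r.get_state();print(s["time_s"],s["tcp_pos"].round(4),s["contact_force"].round(1))
a=cv2.imread("pics/top0.png")
for n,(u,v) in{"pot":(355,232),"tape":(408,240),"cup":(161,240)}.items():
  t=a[v-18:v+18,u-18:u+18];m=cv2.matchTemplate(tp[v-30:v+30,u-30:u+30],t,cv2.TM_CCOEFF_NORMED);_,q,_,l=cv2.minMaxLoc(m);print(n,round(q,2),l[0]-12,l[1]-12)
E
```

```text
24.925 [0.4883 0.162  0.297 ] [-0.1 -0.3 -0.1]
pot 0.72 0 0
tape 0.96 0 0
cup 0.48 0 0
```

View pics/v9.png

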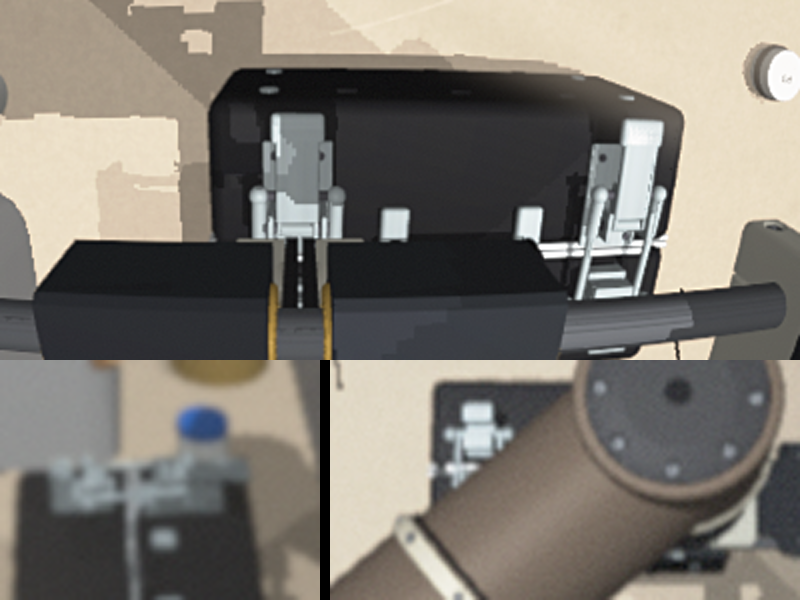

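The lever lies flat like the shut one, and the bystanders haven't moved. As a numeric check that the bar is still hooked, I'll return to the earlier viewing pose and match the ball patches.

Request:
jog_arm([
  [[0.6, 2.5, -0.13, 0, 0], [0.6, 2.5, 0, 0, 0], [0.6, 2.5, 0, -1, 0], [0.6, 2.2, 0, -1, 0], [0.6, 0, 0, 0, 0], [0.6, 0, 0, 0, 0], [0.6, 0, 0, 0, 0]],
])

```text
time_s: 25.8
tcp_pos: [0.5852, 0.161, 0.2786]
eef_rot: [180.0, 0.0, 179.3]
contact_force: [-0.2, 0.7, 0.7]
gripper_width: 0.0646
gripper_force: 0.0
```

```bash
python3 - <<'E'
from h import *
c=cam("wrist");c7=np.load("w7.npy",allow_pickle=True).item();im=r.capture("wrist");a=cv2.imread("pics/w7.png")
for k,(u,v) in zip((-1,1),((248,202),(304,202))):
  t=a[v-7:v+8,u-8:u+8];x0,y0=u-25,v-30
  m=cv2.matchTemplate(im[y0:y0+60,x0:x0+50],t,cv2.TM_CCOEFF_NORMED);_,q,_,l=cv2.minMaxLoc(m)
  p=np.array([x0+l[0]+8,y0+l[1]+7.]);print(round(q,2),p,"now x,y@z.1435",onz(c,p,.1435,1).round(4),"before",onz(c7,np.array([u,v+.5]),.1435,1).round(4))
s=r.get_state();print(s["time_s"],s["tcp_pos"].round(4),s["contact_force"].round(1))
E
```

```text
0.94 [249. 201.] now x,y@z.1435 [0.5794 0.136 ] before [0.5841 0.1364]
0.97 [306. 201.] now x,y@z.1435 [0.5799 0.1858] before [0.5847 0.1855]
25.85 [0.5852 0.161  0.2787] [ 0.2 -0.3  0.1]
```

The bar is drawn about 5 mm toward the lever, under the lip. I'll hand it in.

```bash
python3 -c "
from plant import r
print(r.close_job())"
```

```text
the job is handed in; nothing more can be done
None
```

The open latch is fastened and handed in at about 26 s: the crossbar is hooked under the lip and the lever is flat, staying so after the arm left. On the first try the bar slid in the pads and rested on the guard, so I regripped it there before lowering it in. Contact on keeper and lever stayed at or under about 10 N, and the bystanders look unmoved (the cup's image match was weak).

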